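# Run the gauged nuts from the loading chute into the amber jar

## Task

Pick up the loading chute with the four nuts in it, hook its nose over the sill of the filling inlet on the amber jar, and keep it pushed gently but fully home against the sill while you tip it nose-down almost on to the inlet's rest bar, so that the inlet trips the chute's spring gate and all four nuts slide into the jar. Then stand the empty chute level on the bench again and let go of it. Never lean hard on the glass jar (under 25 N), and leave the V-blocks, the plug gauge and the dial stand where they are.

Things in the scene. Friction and masses are not known exactly. Their poses are not given: they have to be found in the camera images.
- chute: Loose sheet-steel chute, 208 x 28 mm, 0.18 to 0.29 kg. Origin: at bench level, 100 mm ahead of the tail; x to the nose, z up. Floor underside z 8 mm, floor top 12, inner width 23, wall tops 30, tail closed. Stands on two cross ribs 8 mm deep (x -88 to -83 and 67 to 72). Walls end at x 100, floor lip at 108. A spring gate at x 101 keeps the nuts in while it is carried level or slightly tipped.
- chute_grip (a point): Grip point in the middle of the chute's black bar handle (bar 74 mm along the chute's x, 14 mm wide across y, 20 mm high, centred here, 50 mm above the foot). Grip across y. Straps that carry it stand 22 to 34 mm before and behind this point; the channel's wall tops are 20 mm below it. Axes as the chute's.
- chute_stop (a point): Corner where the front face of the chute's front rib meets the floor's underside: x 72, z 8 mm of the chute, y 0. This is the stop that butts against the inlet's sill; tip the chute about this corner. The floor runs on 36 mm past it. Turning fast while it bears on the sill gives force peaks. Axes as the chute's.
- gate_pin (a point): Hinge pin of the gate, x 101, z 38 mm of the chute. Below it a 25 mm plate shuts the channel; above it a trigger 24 mm long leans 40 degrees forward (foremost point 20 mm ahead of the pin). Trigger pushed back = plate swings forward and up, against a spring (1 N at first, 2.5 N open). Nuts pass from about 45 degrees on. The swing itself is not measured.
- jar: Amber glass jar, 96 mm wide, 110 high, fast in a dark ring holder 132 mm wide. Origin: foot centre. Its lid (top z 116 mm) carries an aluminium inlet hood, open to -x: the chute enters along +x. At the hood's front a round-edged sill 6 mm thick, top z 140, between cheeks 35 mm apart (flared from 13 mm before the sill; tops z 172). Force on lid or inlet counts as on the jar.
- inlet_mid (a point): Middle of the sill's possible places, jar frame x -41, y 0, z 140 mm (sill top). The hood is clamped on slots in the lid: the front of the sill may stand up to 15 mm nearer (-x) or farther (+x) than this point along the jar's x. That setting is not measured: find the sill by feel or sight. 19 mm behind the sill lies a rest bar that the floor lands on at 32 degrees nose-down.
- strike_mid (a point): Middle of the places of the hood's strike plate (41 mm wide, z 168 to 198, always 50 mm behind the sill's front). With the stop at the sill and the floor on it, tipping drives the trigger on this plate and opens the gate, 58 degrees when the floor is down on the rest bar (32 degrees nose-down); the nuts run from about 28. Standing 6 mm short of the sill, they jam even there. Axes as the jar's.
- v_block_1: Steel V-block 40 x 45 x 36 mm, loose bystander; origin centre of underside.
- v_block_2: Second, equal V-block, loose bystander; origin centre of underside.
- plug_gauge: Plug gauge, 96 mm long, 14 mm thick, lying near the bench's front edge, loose bystander; origin under its middle.
- dial_stand: Dial indicator on a magnetic base, 66 x 147 mm, 188 mm high, loose bystander behind the chute; origin centre of its footprint.
- nut_1: Plain M12 steel hexagon nut, 18 mm across flats, 21 mm across corners, 10 mm high, 16 g, lying flat in the chute's channel at the start; origin centre of its underside.
- nut_2: Plain M12 steel hexagon nut, 18 mm across flats, 21 mm across corners, 10 mm high, 16 g, lying flat in the chute's channel at the start; origin centre of its underside.
- nut_3: Plain M12 steel hexagon nut, 18 mm across flats, 21 mm across corners, 10 mm high, 16 g, lying flat in the chute's channel at the start; origin centre of its underside.
- nut_4: Plain M12 steel hexagon nut, 18 mm across flats, 21 mm across corners, 10 mm high, 16 g, lying flat in the chute's channel at the start; origin centre of its underside.

How it is judged:
By the outcome, as a careful person would: the job done as asked, in the order asked, and still so for the second after the job is handed in, with the robot touching nothing.
It also fails if it takes over 72 s, if anything falls off the work surface, if the arm or the gripper's body presses on something with over 40 N, if the wrist force passes 120 N, or if a joint passes its speed limit or range.

## Robot

A 7-joint arm with a two-finger parallel gripper is mounted at the origin on a cart in front of the work surface, level with it; the furniture and walls round the work are solid. World frame = base frame: x ahead of the robot, y to its left, z up, the work surface at z = 0. Lengths are in m, angles in rad, forces in N, time in s.
With the tool pointing down it reaches from about 0.4 to 0.85 m from the base axis. Payload 4.5 kg.
Tool frame: the origin (TCP) lies on the centre line of the jaws, within the pads' length; the fingertips stand 19 mm ahead of it and the grasp point (between the pads) is the TCP (bot.tcp_to_tips is the distance from the TCP to the fingertips, in m); z points along the fingers, y is the line along which they close (so a half turn about z gives the same grasp; the last joint's range is limited). The gripper opens to 88 mm and grips with 3 to 60 N. Pads are 18 mm wide; open, the fingers measure 123 mm over their backs; the gripper's body (75 mm by 187 mm) begins 45 mm behind the grasp point.
Start: joints at [-1.243, 0.689, -0.195, 1.565, 0.157, 0.902, -0.215], TCP at [0.181, 0.598, 0.229] pointing down, gripper open.
Joint ranges: [-3.01, 3.01], [-0.46, 2.08], [-1.47, 1.51], [0.13, 2.56], [-1, 4.14], [0.04, 2.09], [-2.66, 2.66]. Speed limits (rad/s): [2.57, 2.57, 3.14, 3.14, 3.14, 3.14, 3.14].

## Interface

Orientations are given as [roll, pitch, yaw] about the fixed x, y, z axes, in that order (R = Rz(yaw) Ry(pitch) Rx(roll)).
In Python, from rig import bot gives the robot as it stands. The module is installed in compiled form; this text tells all that it offers.
- The arm moves only by the shell command python3 -m creep 'ROWS' [FORCE]. ROWS is JSON, a list of rows, each an object with "travel": the shift along the world's x, y, z in m, a list of three; "turn": the turn, a rotation vector about the world's x, y, z in rad, a list of three; "hand": the opening, from 0 (shut) to 1 (fully open). A call has exactly 8 rows; each row is the pose to reach, as a shift and turn from the pose commanded when the call began; what a row does not reach only later rows make up. A row lasts 1/10 s, in which the tool goes at most 50 mm and 8.59 degrees, less where a joint would pass 70% of its speed; a pose out of reach is approached as far as the arm can. A call with a gripper value outside its range is refused whole. The fingers move at their own pace and stop on an object; FORCE is the grip in N (left out, the last holds). Time passes only in rows, so rows that repeat a pose let the fingers close, or fill a call up. It gives the time, the measured TCP pose, the force, the opening and the grip force at its end, in the units of the state.
- bot.get_obs(): the state, without advancing time (a new reading comes with each control period).
- bot.snapshot(name): name is "side" or "top" or "wrist"; returns a dict with "color" (420x560x3 uint8, red, green, blue), "depth" (420x560 float32, m along the optical axis (not along the pixel's ray), 0 where there is no reading), "mtx" (3x3 intrinsics, pixels), "extrinsics" (4x4, takes a point from camera to world coordinates). Camera axes: x right, y up, looking along -z (the intrinsics and any distortion apply to the point x, -y, -z); pixel columns grow to the right and rows downward; lengths in m; the calibration is good to about 2 mm. A picture is of the moment at which its call begins.
- bot.job_done(): hands the job in; it is judged then, once.
The state is a dict: "time_s": time; "q": joint angles; "dq": joint speeds; "joint_efforts": joint torques, N m; "position": TCP position; "eef_rot": TCP orientation; "wrist_force": force on the tool from outside, world axes, zero at the start; "moment": the same for the moment, N m; "width": opening from 0.0 (shut) to 1.0 (fully open); "grasp_force": force on a finger pad.
Only numpy, scipy, OpenCV 4.12 (cv2) and the standard library are available. Lean on these libraries where they do the work, as an engineer would, in place of code of your own. Each camera call takes 0.05 s, during which the arm holds its last target. There are 200 camera calls.

## Working session

There is one attempt and no reset: what is moved stays moved. The work goes in short steps, Python scripts to look and compute and a shell command to move; the robot and the scene stay as the last step left them, time stands still between calls to the robot, and variables do not carry over. Pictures are saved under pics/ and viewed, at most 10 in all, crops included, and the job is handed in when it is done.

```bash
mkdir -p pics
python3 - <<'E'
from rig import bot
import cv2,numpy as np
for n in("side","top"):
    s=bot.snapshot(n); cv2.imwrite(f"pics/{n}0.png",s["color"][:,:,::-1]); np.savez(f"{n}0.npz",**s)
    print(n,s["mtx"].round(1).tolist(),s["extrinsics"].round(3).tolist())
o=bot.get_obs(); print({k:np.round(v,3).tolist() for k,v in o.items()})
E
```

```text
side [[502.3, 0.0, 269.1], [0.0, 502.3, 209.3], [0.0, 0.0, 1.0]] [[0.92, 0.242, -0.309, 0.247], [-0.392, 0.531, -0.752, -0.614], [-0.018, 0.812, 0.583, 0.678], [0.0, 0.0, 0.0, 1.0]]
top [[438.7, 0.0, 276.8], [0.0, 438.7, 209.8], [0.0, 0.0, 1.0]] [[-0.018, 0.996, -0.088, 0.463], [-1.0, -0.017, 0.013, 0.057], [0.012, 0.089, 0.996, 0.987], [0.0, 0.0, 0.0, 1.0]]
{'time_s': 0.1, 'q': [-1.243, 0.69, -0.195, 1.566, 0.157, 0.902, -0.215], 'dq': [0.001, -0.003, -0.001, -0.002, 0.002, -0.0, -0.0], 'joint_efforts': [-0.002, -52.851, -1.271, -15.384, -0.052, 0.002, 0.0], 'position': [0.181, 0.598, 0.228], 'eef_rot': [-3.14, 0.0, 2.848], 'wrist_force': [-0.022, 0.208, 0.246], 'moment': [0.045, 0.02, 0.018], 'grasp_force': 0.0, 'width': 1.001}
```

View pics/side0.png

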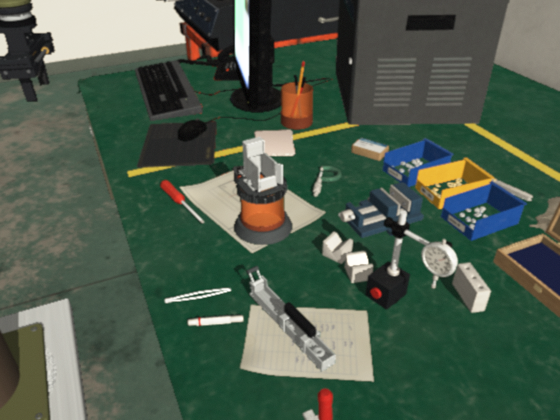

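View pics/top0.png

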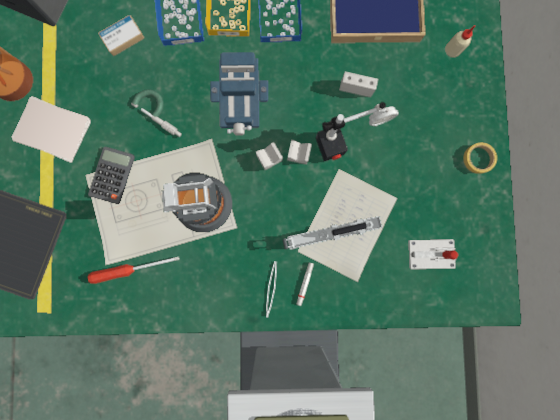

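The side view shows the chute on paper, with its nose at (253,275) and tail at (330,360), and the jar at (263,210). In the top view the nose is at (288,242), the tail at (380,222), the handle at about (350,228) and the jar hood at (190,195). Next I'll enlarge both and deproject.

```bash
cat > h.py <<'E'
import numpy as np,cv2
def cloud(s):
    K=s["mtx"];T=s["extrinsics"];d=s["depth"]
    v,u=np.mgrid[:d.shape[0],:d.shape[1]]
    P=np.stack([(u-K[0,2])/K[0,0]*d,-(v-K[1,2])/K[1,1]*d,-d],-1)
    W=P@T[:3,:3].T+T[:3,3]; W[d==0]=np.nan
    return W
E
python3 - <<'E'
from h import *
t=np.load("top0.npz");s=np.load("side0.npz")
a=cv2.resize(t["color"][160:260,150:250],None,fx=4,fy=4,interpolation=cv2.INTER_CUBIC)
b=cv2.resize(t["color"][190:290,280:390][:, :],None,fx=3.6,fy=4,interpolation=cv2.INTER_CUBIC)
cv2.imwrite("pics/c1.png",np.hstack([a,b])[:,:,::-1])
for n,x in(("top",t),("side",s)):
    W=cloud(x).reshape(-1,3); C=x["color"].reshape(-1,3).astype(int)
    # handle: black, height 0.05..0.075, near chute
    m=(W[:,2]>.052)&(W[:,2]<.07)&(C.max(1)<70)&(W[:,0]>.3)&(W[:,0]<.6)&(W[:,1]<0.05)&(W[:,1]>-.25)
    p=W[m]; 
    if len(p)>5:
        r=cv2.minAreaRect(p[:,:2].astype(np.float32)*1000); print(n,"handle",len(p),p.mean(0).round(4),r,np.nanmedian(p[:,2]))
        print(np.degrees(np.arctan2(*np.linalg.svd((p-p.mean(0))[:,:2])[2][0][::-1])))
    # jar hood >0.15
    m=(W[:,2]>.1)&(W[:,2]<.23)&(np.hypot(W[:,0]-.47,W[:,1]-.22)<.12)
    p=W[m]; print(n,"jar top",len(p),np.percentile(p,[1,99],0).round(4).tolist())
W=cloud(t)
for u,v in[(288,242),(380,222),(350,228),(203,200),(165,195),(212,190)]: print(u,v,W[v,u].round(4))
E
```

```text
top handle 193 [ 0.5012 -0.0994  0.0603] ((489.7255554199219, -55.06336975097656), (19.402362823486328, 178.78384399414062), 10.10451889038086) 0.06031261480478356
-78.3733279790632
top jar top 1501 [[0.5198, 0.1628, 0.104], [0.5875, 0.2712, 0.2011]]
side handle 344 [ 0.5015 -0.1123  0.0584] ((490.3549499511719, -59.165992736816406), (16.918092727661133, 181.83934020996094), 12.499966621398926) 0.05920708472339531
-77.87751007342803
side jar top 1793 [[0.5198, 0.1585, 0.1017], [0.5877, 0.2533, 0.1989]]
288 242 [0.4777 0.0205 0.0157]
380 222 [ 0.5174 -0.1812  0.0313]
350 228 [ 0.5042 -0.1097  0.0605]
203 200 [0.5757 0.2095 0.0029]
165 195 [0.5637 0.2479 0.1974]
212 190 [0.5825 0.1739 0.1163]
```

View pics/c1.png

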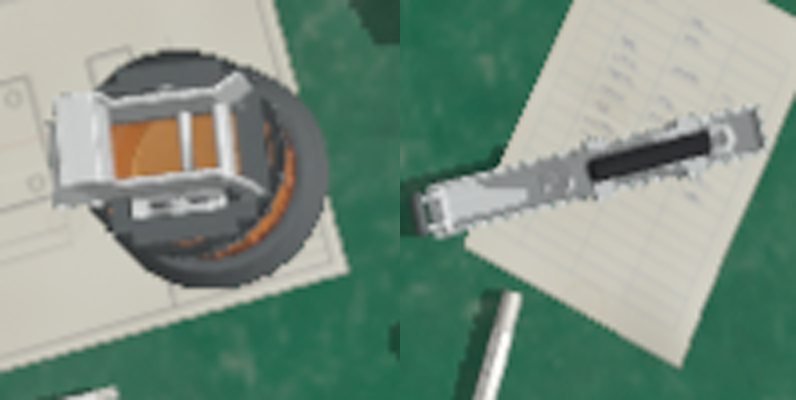

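The crop shows the hood opening to the right (world -y), with the sill at crop (228,140), the rest bar at (185,140) and the strike plate at (80,145). The handle is a dark bar running from (590,165) to (710,140). Next I'll fit the hood geometry and the handle.

Run:
```python
from h import *
t=np.load("top0.npz");s=np.load("side0.npz")
for n,x in(("top",t),("side",s)):
    W=cloud(x).reshape(-1,3); C=x["color"].reshape(-1,3).astype(int)
    near=(np.abs(W[:,0]-.555)<.09)&(np.abs(W[:,1]-.21)<.09)
    def rect(m,l):
        p=W[m]
        if len(p)<5: print(n,l,len(p));return
        c,sz,a=cv2.minAreaRect(p[:,:2].astype(np.float32)*1000); print(n,l,len(p),np.round(c,1),np.round(sz,1),round(a,1),'pct',np.percentile(p,[2,98],0).round(4).tolist())
    rect(near&(W[:,2]>.188)&(W[:,2]<.2),"strike top")
    rect(near&(W[:,2]>.166)&(W[:,2]<.175),"cheek tops")
    rect(near&(W[:,2]>.136)&(W[:,2]<.143),"sill/bar z140")
    m=near&(W[:,2]>.136)&(W[:,2]<.143)
    if n=="top": print(W[m].round(3).tolist()[:60])
    rect(near&(W[:,2]>.110)&(W[:,2]<.120),"lid")
    # ring holder
    m=near&(W[:,2]>.008)&(W[:,2]<.06)&(C.max(1)<110); p=W[m]; print("ring z",np.percentile(p[:,2],[5,50,95]).round(3),np.percentile(p,[1,99],0).round(3).tolist())
    ch=(W[:,1]>-.20)&(W[:,1]<.04)&(np.abs(W[:,0]-.5)<.045)
    hd=ch&(W[:,2]>.055)&(W[:,2]<.066)&(C.max(1)<80)&(W[:,1]<-.06)&(W[:,1]>-.16); rect(hd,"handle")
    rect(ch&(W[:,2]>.009)&(W[:,2]<.05),"channel")
    rect(ch&(W[:,2]>.05)&(W[:,1]>-.03),"gate trig")
```

```text
top strike top 212 [565.6 239.8] [41.2 20.7] 5.7 pct [[0.5454, 0.2299, 0.1893], [0.5853, 0.2496, 0.1999]]
top cheek tops 148 [571.4 207.8] [51.5 79.9] 1.7 pct [[0.5459, 0.1706, 0.1667], [0.5965, 0.2343, 0.1744]]
top sill/bar z140 89 [572.  203.9] [52.7 73. ] 0.6 pct [[0.5455, 0.1716, 0.1363], [0.5969, 0.2376, 0.1423]]
[[0.599, 0.172, 0.142], [0.597, 0.174, 0.141], [0.597, 0.173, 0.138], [0.595, 0.176, 0.14], [0.594, 0.179, 0.137], [0.591, 0.182, 0.142], [0.589, 0.186, 0.139], [0.59, 0.185, 0.137], [0.587, 0.203, 0.142], [0.588, 0.202, 0.139], [0.587, 0.2, 0.142], [0.588, 0.198, 0.138], [0.588, 0.197, 0.136], [0.587, 0.188, 0.141], [0.587, 0.186, 0.141], [0.588, 0.185, 0.138], [0.586, 0.223, 0.142], [0.586, 0.217, 0.142], [0.586, 0.215, 0.141], [0.586, 0.214, 0.139], [0.585, 0.188, 0.141], [0.585, 0.186, 0.141], [0.586, 0.185, 0.138], [0.584, 0.235, 0.14], [0.585, 0.233, 0.138], [0.584, 0.231, 0.139], [0.585, 0.23, 0.136], [0.585, 0.228, 0.136], [0.584, 0.188, 0.14], [0.583, 0.186, 0.14], [0.584, 0.185, 0.137], [0.582, 0.188, 0.14], [0.581, 0.186, 0.142], [0.582, 0.185, 0.138], [0.58,
[... 1193 characters left out ...]
s 186 [572.  206.6] [53.6 82.3] 1.0 pct [[0.5456, 0.1679, 0.1661], [0.5964, 0.2428, 0.1746]]
side sill/bar z140 155 [569.6 207.9] [53.1 83. ] 4.9 pct [[0.5455, 0.1688, 0.1361], [0.5976, 0.2487, 0.1425]]
side lid 565 [565.5 204.1] [ 96.7 104.4] 59.9 pct [[0.5239, 0.1613, 0.1104], [0.6153, 0.2588, 0.1195]]
ring z [0.009 0.019 0.027] [[0.509, 0.145, 0.008], [0.621, 0.237, 0.035]]
side handle 295 [ 502.6 -111.7] [13.7 73.4] 10.1 pct [[0.4924, -0.1459, 0.0555], [0.5131, -0.0783, 0.0623]]
side channel 2128 [496.5 -81.8] [ 35.  215.2] 12.5 pct [[0.4664, -0.1861, 0.0099], [0.5285, 0.0138, 0.0475]]
side gate trig 65 [474.8  23.8] [22.8 11. ] 5.7 pct [[0.4647, 0.0194, 0.0512], [0.4853, 0.0292, 0.061]]
```

Measured so far: handle at about (0.5026, -0.1095), chute yaw about 101°. Jar yaw is about 95.7°, with the sill front at about (0.571, 0.182). I'm setting out to a point above the handle.

```bash
python3 -m creep '[{"travel":[0.020,-0.044,0.01],"turn":[0,0,-0.135],"hand":1},{"travel":[0.040,-0.088,0.01],"turn":[0,0,-0.27],"hand":1},{"travel":[0.060,-0.132,0.01],"turn":[0,0,-0.405],"hand":1},{"travel":[0.080,-0.177,0.01],"turn":[0,0,-0.54],"hand":1},{"travel":[0.100,-0.221,0.01],"turn":[0,0,-0.675],"hand":1},{"travel":[0.120,-0.265,0.01],"turn":[0,0,-0.81],"hand":1},{"travel":[0.141,-0.309,0.01],"turn":[0,0,-0.945],"hand":1},{"travel":[0.161,-0.354,0.01],"turn":[0,0,-1.084],"hand":1}]'
python3 -m creep '[{"travel":[0.020,-0.044,0],"turn":[0,0,0],"hand":1},{"travel":[0.040,-0.088,0],"turn":[0,0,0],"hand":1},{"travel":[0.060,-0.132,0],"turn":[0,0,0],"hand":1},{"travel":[0.080,-0.177,0],"turn":[0,0,0],"hand":1},{"travel":[0.100,-0.221,-0.01],"turn":[0,0,0],"hand":1},{"travel":[0.120,-0.265,-0.02],"turn":[0,0,0],"hand":1},{"travel":[0.141,-0.309,-0.03],"turn":[0,0,0],"hand":1},{"travel":[0.161,-0.354,-0.04],"turn":[0,0,0],"hand":1}]'
python3 - <<'E'
from rig import bot
from h import *
t=np.load("top0.npz");W=cloud(t).reshape(-1,3)
m=(W[:,2]>.08)&(W[:,2]<.25)&(W[:,1]<.05)&(W[:,1]>-.3)&(W[:,0]>.45)&(W[:,0]<.9); print(np.percentile(W[m],[0,2,98,100],0).round(3))
s=bot.snapshot("wrist"); np.savez("w1.npz",**s); cv2.imwrite("pics/w1.png",s["color"][:,:,::-1])
o=bot.get_obs();print(o["position"],o["eef_rot"],o["time_s"])
E
```

```text
time_s: 0.9
position: [0.3425, 0.2426, 0.2392]
eef_rot: [3.141, -0.0, 1.759]
wrist_force: [1.6, 0.8, -0.0]
width: 0.997
grasp_force: 0.0
time_s: 1.7
position: [0.5034, -0.1113, 0.1986]
eef_rot: [-3.142, -0.001, 1.764]
wrist_force: [0.4, 0.6, -0.1]
width: 1.001
grasp_force: 0.0
[[ 0.45  -0.3    0.083]
 [ 0.453 -0.292  0.096]
 [ 0.737 -0.048  0.186]
 [ 0.74  -0.045  0.19 ]]
[ 0.50568305 -0.12173509  0.19760824] [3.14011956 0.00748646 1.75249589] 1.75
```

View pics/w1.png

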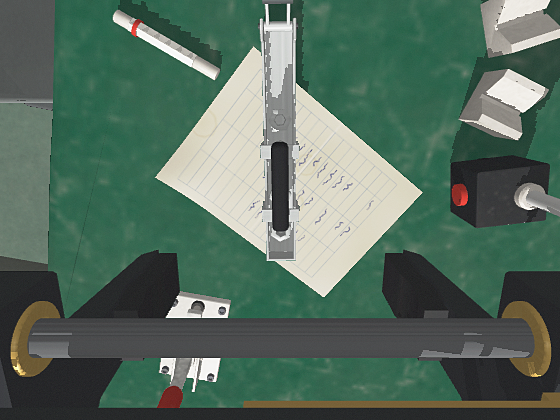

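The wrist view shows the handle from (281,143) to (281,231), centred near column 281. The chute is nearly vertical in the image, and the dial base is at (500,190), well to the side. I'll refine the handle pose from this close view.

Run:
```python
from rig import bot
from h import *
t=np.load("top0.npz");V=cloud(t).reshape(-1,3)
m=(V[:,2]>.08)&(V[:,2]<.25)&(np.abs(V[:,1]+.11)<.15)&(V[:,0]>.53)&(V[:,0]<.8); print("dial",V[m].min(0),V[m].max(0))
s=bot.snapshot("wrist");W=cloud(s);C=s["color"].astype(int);np.savez("w2.npz",**s)
m=(W[...,2]>.053)&(W[...,2]<.068)&(C.max(2)<90)&(np.abs(W[...,0]-.5)<.04)&(np.abs(W[...,1]+.11)<.06)
p=W[m];print(len(p),cv2.minAreaRect(p[:,:2].astype(np.float32)*1000),np.median(p[:,2]))
m=(W[...,2]>.009)&(W[...,2]<.05)&(np.abs(W[...,0]-.5)<.045)&(W[...,1]<.04)&(W[...,1]>-.2)
p=W[m];print(len(p),cv2.minAreaRect(p[:,:2].astype(np.float32)*1000))
o=bot.get_obs();print(o["position"],o["eef_rot"],o["time_s"])
```

```text
dial [ 0.69091915 -0.19191995  0.08312066] [ 0.74006282 -0.04502203  0.19018872]
1518 ((501.9726257324219, -109.68765258789062), (13.989296913146973, 72.43214416503906), 11.788196563720703) 0.060466875769511486
6825 ((496.9860534667969, -83.9361343383789), (34.07489013671875, 205.19920349121094), 11.002046585083008)
[ 0.50394    -0.11774758  0.19799052] [-3.14146811  0.00460197  1.75250178] 1.8
```

```bash
python3 -m creep '[{"travel":[-0.001,0,-0.02],"turn":[0,0,0],"hand":1},{"travel":[-0.001,0,-0.05],"turn":[0,0,0],"hand":1},{"travel":[-0.001,0,-0.08],"turn":[0,0,0],"hand":0.6},{"travel":[-0.001,0,-0.11],"turn":[0,0,0],"hand":0.5},{"travel":[-0.001,0,-0.13],"turn":[0,0,0],"hand":0.5},{"travel":[-0.001,0,-0.14],"turn":[0,0,0],"hand":0.5},{"travel":[-0.001,0,-0.146],"turn":[0,0,0],"hand":0.5},{"travel":[-0.001,0,-0.146],"turn":[0,0,0],"hand":0.5}]'
python3 -m creep '[{"travel":[0,0,0],"turn":[0,0,0],"hand":0.4},{"travel":[0,0,0],"turn":[0,0,0],"hand":0.3},{"travel":[0,0,0],"turn":[0,0,0],"hand":0.2},{"travel":[0,0,0],"turn":[0,0,0],"hand":0.1},{"travel":[0,0,0],"turn":[0,0,0],"hand":0},{"travel":[0,0,0],"turn":[0,0,0],"hand":0},{"travel":[0,0,0],"turn":[0,0,0],"hand":0},{"travel":[0,0,0],"turn":[0,0,0],"hand":0}]' 50
```

```text
time_s: 2.6
position: [0.5018, -0.1092, 0.0531]
eef_rot: [-3.141, -0.0, 1.764]
wrist_force: [-0.4, 0.1, -0.5]
width: 0.5
grasp_force: 0.0
time_s: 3.4
position: [0.5019, -0.1095, 0.0532]
eef_rot: [3.142, -0.0, 1.764]
wrist_force: [-0.7, -0.2, 0.2]
width: 0.005
grasp_force: 0.0
```

The hand shut on nothing, so I'll look.

Run:
```python
from rig import bot
from h import *
s=bot.snapshot("wrist");t=bot.snapshot("side")
cv2.imwrite("pics/w3.png",np.hstack([cv2.resize(s["color"],(400,300)),cv2.resize(t["color"][220:400,190:430],(400,300),interpolation=cv2.INTER_CUBIC)])[:,:,::-1])
o=bot.get_obs();print({k:np.round(v,3).tolist() for k,v in o.items()})
```

```text
{'time_s': 3.5, 'q': [0.122, 0.844, 0.006, 2.032, -0.016, 0.266, 0.334], 'dq': [0.0, -0.0, 0.0, 0.0, -0.0, 0.002, -0.001], 'joint_efforts': [0.002, -49.095, 1.486, -5.171, -0.015, 0.041, -0.0], 'position': [0.502, -0.109, 0.053], 'eef_rot': [-3.142, -0.0, 1.764], 'wrist_force': [0.067, -0.025, 0.647], 'moment': [-0.006, 0.041, -0.027], 'grasp_force': 0.0, 'width': 0.005}
```

View pics/w3.png

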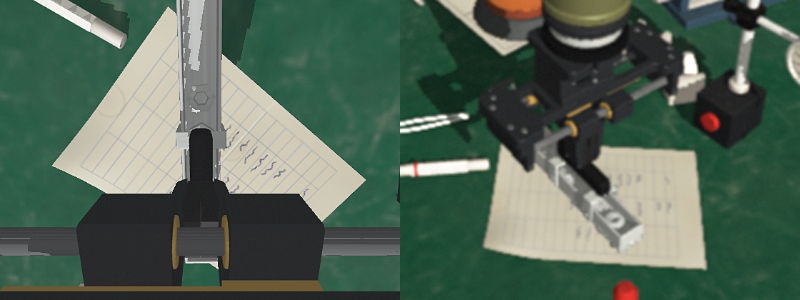

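The fingers sit by the front half of the handle, and it isn't clear whether they straddle it, so I'll enlarge.

Run:
```python
from rig import bot
from h import *
s=bot.snapshot("wrist");t=bot.snapshot("side")
cv2.imwrite("pics/w4.png",np.hstack([cv2.resize(s["color"][150:390,200:360],(400,600),interpolation=cv2.INTER_CUBIC),cv2.resize(t["color"][280:380,280:347],(400,600),interpolation=cv2.INTER_CUBIC)])[:,:,::-1])
W=cloud(s);C=s["color"]
for r in range(180,330,12): print(r,[(c,*W[r,c].round(3)) for c in (262,270,281,292,300)])
```

```text
180 [(262, np.float64(0.486), np.float64(-0.083), np.float64(0.012)), (270, np.float64(0.49), np.float64(-0.08), np.float64(0.022)), (281, np.float64(0.495), np.float64(-0.074), np.float64(0.046)), (292, np.float64(0.501), np.float64(-0.078), np.float64(0.021)), (300, np.float64(0.506), np.float64(-0.079), np.float64(0.012))]
192 [(262, np.float64(0.487), np.float64(-0.082), np.float64(0.042)), (270, np.float64(0.491), np.float64(-0.077), np.float64(0.06)), (281, np.float64(0.495), np.float64(-0.076), np.float64(0.061)), (292, np.float64(0.5), np.float64(-0.076), np.float64(0.06)), (300, np.float64(0.505), np.float64(-0.079), np.float64(0.041))]
204 [(262, np.float64(0.488), np.float64(-0.088), np.float64(0.042)), (270, np.float64(0.492), np.float64(-0.082), np.float64(0.061)), (281, np.float64(0.496), np.float64(-0.081), np.float64(0.061)), (292, np.float64(0.5), np.float64(-0.081), np.float64(0.06)), (300, np.float64(0.506), np.float64(-0.085), np.float64(0.04))]
216 [(262, np.float64(0.49), np.float64(-0.104), np.float64(0.011)), (270, np.float64(0.492), np.float64(-0.087), np.flo
[... 2457 characters left out ...]
06), np.float64(-0.1), np.float64(0.103))]
312 [(262, np.float64(0.494), np.float64(-0.104), np.float64(0.108)), (270, np.float64(0.497), np.float64(-0.103), np.float64(0.109)), (281, np.float64(0.506), np.float64(-0.131), np.float64(0.061)), (292, np.float64(0.503), np.float64(-0.101), np.float64(0.109)), (300, np.float64(0.506), np.float64(-0.101), np.float64(0.108))]
324 [(262, np.float64(0.493), np.float64(-0.085), np.float64(0.142)), (270, np.float64(0.494), np.float64(-0.085), np.float64(0.141)), (281, np.float64(0.497), np.float64(-0.085), np.float64(0.142)), (292, np.float64(0.499), np.float64(-0.084), np.float64(0.142)), (300, np.float64(0.5), np.float64(-0.084), np.float64(0.142))]
```

View pics/w4.png

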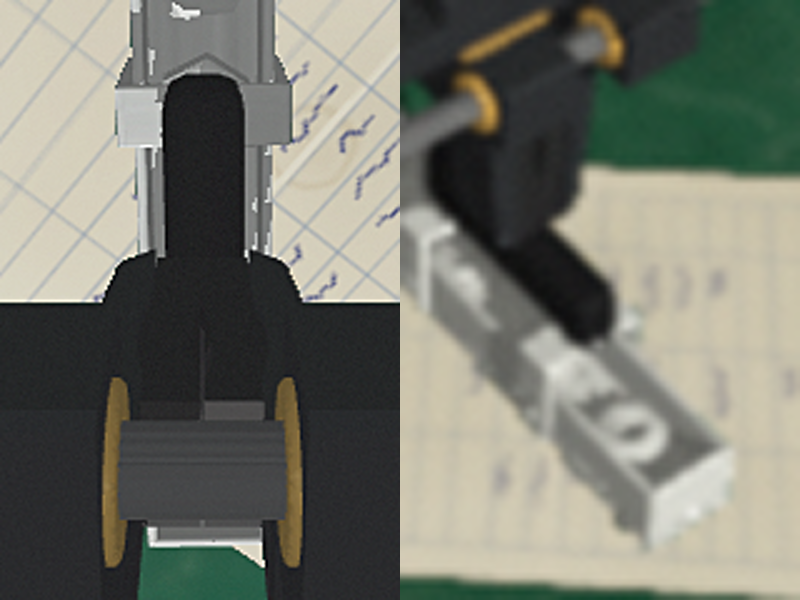

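Run:
```python
from rig import bot
from h import *
print(bot.tcp_to_tips,[a for a in dir(bot) if a[0]!='_'])
o=bot.get_obs();print(o["position"])
for n in("wrist","side"):
    s=bot.snapshot(n);W=cloud(s)
    p=o["position"]
    m=(np.hypot(W[...,0]-p[0],W[...,1]-p[1])<.014)&(W[...,2]<.12)&(W[...,2]>.03)
    print(n,m.sum(),np.histogram(W[m][:,2],bins=np.arange(.03,.125,.005)))
    if n=="side":
        # finger front edges: column through finger
        for r in range(300,335,3): print(r,[tuple(W[r,c].round(3).tolist()) for c in (288,294,300,306)])
```

```text
0.019 ['Unreachable', 'get_obs', 'job_done', 'snapshot', 'tcp_to_tips']
[ 0.50186439 -0.10953801  0.05315773]
wrist 4522 (array([111,   0,   0,   0,   0, 131, 400, 272, 296, 280, 395, 399, 355,
       401, 450, 839, 107,  86]), array([0.03 , 0.035, 0.04 , 0.045, 0.05 , 0.055, 0.06 , 0.065, 0.07 ,
       0.075, 0.08 , 0.085, 0.09 , 0.095, 0.1  , 0.105, 0.11 , 0.115,
       0.12 ]))
side 215 (array([ 6,  0,  9, 19, 16, 16, 17, 20, 24, 14, 24, 18, 18, 13,  1,  0,  0,
        0]), array([0.03 , 0.035, 0.04 , 0.045, 0.05 , 0.055, 0.06 , 0.065, 0.07 ,
       0.075, 0.08 , 0.085, 0.09 , 0.095, 0.1  , 0.105, 0.11 , 0.115,
       0.12 ]))
300 [(0.467, -0.144, 0.142), (0.476, -0.145, 0.14), (0.484, -0.149, 0.14), (0.495, -0.146, 0.133)]
303 [(0.485, -0.105, 0.092), (0.488, -0.122, 0.107), (0.484, -0.15, 0.135), (0.511, -0.118, 0.093)]
306 [(0.495, -0.084, 0.06), (0.488, -0.12, 0.098), (0.499, -0.121, 0.094), (0.51, -0.119, 0.087)]
309 [(0.493, -0.089, 0.059), (0.489, -0.12, 0.091), (0.499, -0.12, 0.087), (0.511, -0.119, 0.08)]
312 [(0.493, -0.089, 0.052), (0.489, -0.119, 0.083), (0.499, -0.121, 0.081), (0.511, -0.119, 0.074)]
315 [(0.493, -0.089, 0.045), (0.49, -0.118, 0.075), (0.499, -0.121, 0.073), (0.511, -0.119, 0.066)]
318 [(0.492, -0.091, 0.04), (0.496, -0.106, 0.053), (0.5, -0.119, 0.064), (0.511, -0.119, 0.059)]
321 [(0.496, -0.083, 0.022), (0.496, -0.106, 0.046), (0.5, -0.119, 0.057), (0.508, -0.125, 0.059)]
324 [(0.493, -0.089, 0.022), (0.503, -0.091, 0.02), (0.499, -0.121, 0.053), (0.505, -0.132, 0.061)]
327 [(0.488, -0.1, 0.028), (0.501, -0.096, 0.019), (0.499, -0.122, 0.047), (0.503, -0.135, 0.058)]
330 [(0.488, -0.1, 0.021), (0.501, -0.096, 0.011), (0.51, -0.101, 0.012), (0.502, -0.137, 0.053)]
333 [(0.488, -0.1, 0.014), (0.491, -0.117, 0.031), (0.507, -0.106, 0.011), (0.502, -0.137, 0.047)]
```

The fingertips really stand about 9 mm above the reported TCP, at z≈0.062, so the fingers closed over the bar. I'll treat this as a tool-length discrepancy: open, go down about 27 mm, and watch the force.

```bash
python3 -m creep '[{"travel":[0,0,0],"turn":[0,0,0],"hand":0.2},{"travel":[0,0,0],"turn":[0,0,0],"hand":0.4},{"travel":[0,0,0],"turn":[0,0,0],"hand":0.5},{"travel":[0,0,0],"turn":[0,0,0],"hand":0.5},{"travel":[0,0,0],"turn":[0,0,0],"hand":0.5},{"travel":[0,0,0],"turn":[0,0,0],"hand":0.5},{"travel":[0,0,-0.004],"turn":[0,0,0],"hand":0.5},{"travel":[0,0,-0.008],"turn":[0,0,0],"hand":0.5}]'
python3 - <<'E'
from rig import bot
from h import *
s=bot.snapshot("wrist");W=cloud(s);o=bot.get_obs();p=o["position"];print(p)
T=s["extrinsics"];print(T.round(4).tolist())
# fingers in tool-lateral coords
a=1.764; ex=np.array([np.cos(a),np.sin(a)]);ey=np.array([np.sin(a),-np.cos(a)])
D=W[...,:2]-p[:2]; X=D@ex;Y=D@ey
for sg in(1,-1):
    m=(np.abs(X)<.013)&(sg*Y>.01)&(sg*Y<.06)&(W[...,2]>.035)&(W[...,2]<.15)
    print(sg,m.sum(),np.histogram(W[m][:,2],bins=np.arange(.035,.15,.005))[0], (sg*Y[m]).min())
E
```

```text
time_s: 4.5
position: [0.5019, -0.1095, 0.0449]
eef_rot: [3.141, 0.0, 1.764]
wrist_force: [0.6, -0.2, 0.3]
width: 0.499
grasp_force: 0.0
[ 0.5015734  -0.10944684  0.04433943]
[[0.9812, -0.1853, -0.0535, 0.4879], [0.1928, 0.9436, 0.269, -0.0413], [0.0007, -0.2743, 0.9617, 0.201], [0.0, 0.0, 0.0, 1.0]]
1 5537 [  0   0   0  12 198 241 293 360 446 411 363 385 634 427 183 220 279 306
 360 289 130   0] 0.021430531925652672
-1 5628 [  0   0   0  11 195 247 291 358 445 406 371 389 637 417 186 216 282 326
 338 292 148  73] 0.021984836542896062
```

```bash
python3 -m creep '[{"travel":[0,0,-0.004],"turn":[0,0,0],"hand":0.5},{"travel":[0,0,-0.008],"turn":[0,0,0],"hand":0.5},{"travel":[0,0,-0.012],"turn":[0,0,0],"hand":0.5},{"travel":[0,0,-0.016],"turn":[0,0,0],"hand":0.5},{"travel":[0,0,-0.02],"turn":[0,0,0],"hand":0.5},{"travel":[0,0,-0.021],"turn":[0,0,0],"hand":0.5},{"travel":[0,0,-0.021],"turn":[0,0,0],"hand":0.4},{"travel":[0,0,-0.021],"turn":[0,0,0],"hand":0.3}]'
python3 -m creep '[{"travel":[0,0,0],"turn":[0,0,0],"hand":0.2},{"travel":[0,0,0],"turn":[0,0,0],"hand":0.1},{"travel":[0,0,0],"turn":[0,0,0],"hand":0},{"travel":[0,0,0],"turn":[0,0,0],"hand":0},{"travel":[0,0,0],"turn":[0,0,0],"hand":0},{"travel":[0,0,0],"turn":[0,0,0],"hand":0},{"travel":[0,0,0],"turn":[0,0,0],"hand":0},{"travel":[0,0,0],"turn":[0,0,0],"hand":0}]' 50
```

```text
time_s: 5.35
position: [0.5019, -0.1096, 0.0242]
eef_rot: [3.141, 0.0, 1.764]
wrist_force: [-0.5, 0.2, -0.2]
width: 0.343
grasp_force: 0.0
time_s: 6.15
position: [0.5021, -0.1095, 0.0243]
eef_rot: [3.141, 0.0, 1.764]
wrist_force: [-1.2, -0.9, 2.6]
width: 0.149
grasp_force: 50.0
```

Gripped at 50 N with a 13 mm opening. Lifting, then moving to a standoff about 60 mm short of the sill, with the yaw aligned.

```bash
python3 -m creep '[{"travel":[0,0,0.008],"turn":[0,0,0],"hand":0},{"travel":[0,0,0.026],"turn":[0,0,0],"hand":0},{"travel":[0,0,0.048],"turn":[0,0,0],"hand":0},{"travel":[0,0,0.07],"turn":[0,0,0],"hand":0},{"travel":[0,0,0.092],"turn":[0,0,0],"hand":0},{"travel":[0,0,0.114],"turn":[0,0,0],"hand":0},{"travel":[0,0,0.132],"turn":[0,0,0],"hand":0},{"travel":[0,0,0.142],"turn":[0,0,0],"hand":0}]'
python3 -m creep '[{"travel":[0.006,0.01,0],"turn":[0,0,-0.01],"hand":0},{"travel":[0.018,0.03,0],"turn":[0,0,-0.02],"hand":0},{"travel":[0.032,0.052,0],"turn":[0,0,-0.035],"hand":0},{"travel":[0.046,0.076,0],"turn":[0,0,-0.05],"hand":0},{"travel":[0.06,0.098,0],"turn":[0,0,-0.065],"hand":0},{"travel":[0.072,0.118,0],"turn":[0,0,-0.08],"hand":0},{"travel":[0.080,0.132,0],"turn":[0,0,-0.09],"hand":0},{"travel":[0.084,0.138,0],"turn":[0,0,-0.094],"hand":0}]'
python3 -m creep '[{"travel":[0,0,0],"turn":[0,0,0],"hand":0},{"travel":[0,0,0],"turn":[0,0,0],"hand":0},{"travel":[0,0,0],"turn":[0,0,0],"hand":0},{"travel":[0,0,0],"turn":[0,0,0],"hand":0},{"travel":[0,0,0],"turn":[0,0,0],"hand":0},{"travel":[0,0,0],"turn":[0,0,0],"hand":0},{"travel":[0,0,0],"turn":[0,0,0],"hand":0},{"travel":[0,0,0],"turn":[0,0,0],"hand":0}]'
python3 - <<'E'
from rig import bot
from h import *
w=bot.snapshot("wrist");s=bot.snapshot("side");t=bot.snapshot("top")
np.savez("w5.npz",**w);np.savez("s5.npz",**s);np.savez("t5.npz",**t)
z=lambda im,h:cv2.resize(im,(400,h),interpolation=cv2.INTER_CUBIC)
cv2.imwrite("pics/p5.png",np.hstack([z(w["color"][0:420,140:420],600),np.vstack([z(s["color"][120:270,190:390],300),z(t["color"][150:270,170:330],300)])])[:,:,::-1])
o=bot.get_obs();print({k:np.round(o[k],4).tolist() for k in("position","eef_rot","wrist_force","moment","width")})
E
```

```text
time_s: 6.95
position: [0.5017, -0.1096, 0.1676]
eef_rot: [3.141, 0.0, 1.764]
wrist_force: [0.6, 0.8, -3.9]
width: 0.148
grasp_force: 50.0
time_s: 7.75
position: [0.5859, 0.0313, 0.1651]
eef_rot: [-3.14, -0.001, 1.673]
wrist_force: [-0.4, 0.2, -3.1]
width: 0.149
grasp_force: 50.0
time_s: 8.55
position: [0.5859, 0.0284, 0.1662]
eef_rot: [3.142, -0.0, 1.67]
wrist_force: [-0.3, 0.1, -2.8]
width: 0.151
grasp_force: 50.0
{'position': [0.5859, 0.0285, 0.1662], 'eef_rot': [3.1415, -0.0, 1.6699], 'wrist_force': [-1.0991, 0.6471, -3.7242], 'moment': [-0.1649, 0.0735, -0.0006], 'width': 0.1512}
```

View pics/p5.png

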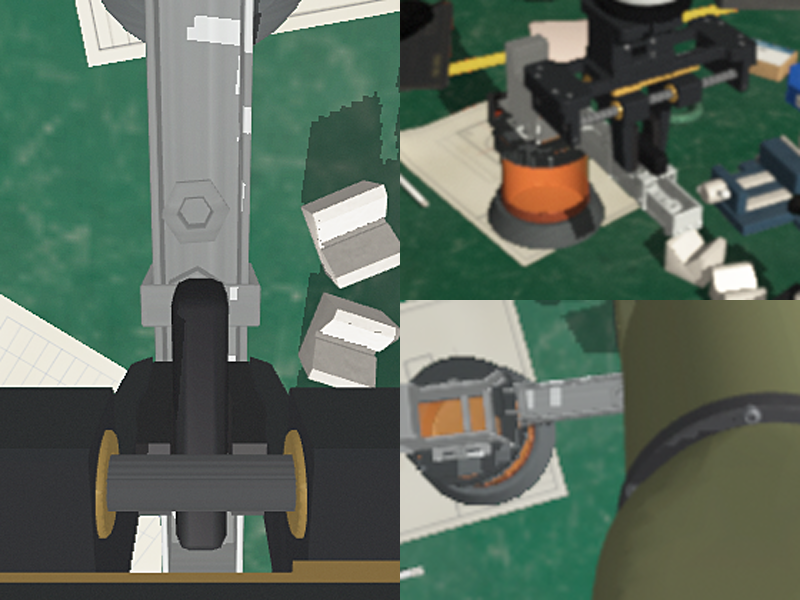

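The chute is held level: the wrist view shows a nut at (195,210) and the channel at columns 155-250. In the top crop the nose at (515,395) is lined up with the hood sill at about (495,400). I'll check the alignment and pitch numerically.

Run:
```python
from h import *
S=np.array([.5708,.182]);a=np.radians(95.7);d=np.array([np.cos(a),np.sin(a)]);e=np.array([d[1],-d[0]])
for n in("t5","s5","w5"):
    W=cloud(np.load(n+".npz"));f=(W[...,:2]-S)@d;l=(W[...,:2]-S)@e;z=W[...,2]
    ch=(np.abs(l)<.03)&(z>.13)&(z<.22)
    print(n)
    for lo,hi in[(-.15,-.13),(-.13,-.11),(-.11,-.09),(-.09,-.07),(-.07,-.05),(-.05,-.035)]:
        m=ch&(f>lo)&(f<hi)&(z<.178)
        if m.sum()>8: print("chute f",lo,hi,m.sum(),"lat",np.percentile(l[m],[2,98]).round(4),"z top",np.percentile(z[m],[5,50,97]).round(4))
    m=ch&(f>-.05)&(f<-.012); 
    if m.sum()>5: print("nose max f by z",[(zz,np.round(f[m&(abs(z-zz)<.003)].max(),4)) for zz in np.arange(.152,.208,.006) if (m&(abs(z-zz)<.003)).any()])
    m=(f>-.02)&(f<.05)&(np.abs(l)<.014)&(z>.133)&(z<.145)
    if m.sum()>5: print("sill/bar f hist",np.histogram(f[m],bins=np.arange(-.02,.05,.002))[0].tolist())
    m=(f>.0)&(f<.045)&(np.abs(l)<.035)&(z>.160)&(z<.176)
    if m.sum()>5: print("cheeks lat hist",np.histogram(l[m],bins=np.arange(-.035,.036,.002))[0].tolist())
    m=(f>.03)&(f<.075)&(np.abs(l)<.016)&(z>.176)&(z<.193)
    if m.sum()>5: print("strike front f pct",np.percentile(f[m],[2,20,50]).round(4))
    m=(f>.03)&(f<.085)&(np.abs(l)<.03)&(z>.19)&(z<.205)
    if m.sum()>5: print("strike top f, l",np.percentile(f[m],[2,98]).round(4),np.percentile(l[m],[2,98]).round(4))
```

```text
t5
chute f -0.11 -0.09 105 lat [-0.013   0.0142] z top [0.1518 0.162  0.1732]
chute f -0.09 -0.07 167 lat [-0.0133  0.0137] z top [0.1516 0.1544 0.1724]
chute f -0.07 -0.05 169 lat [-0.0134  0.0139] z top [0.1514 0.1547 0.1722]
chute f -0.05 -0.035 126 lat [-0.0135  0.0137] z top [0.1515 0.1539 0.1723]
nose max f by z [(np.float64(0.152), np.float64(-0.0121)), (np.float64(0.158), np.float64(-0.0253)), (np.float64(0.164), np.float64(-0.0302)), (np.float64(0.17), np.float64(-0.0123)), (np.float64(0.17600000000000002), np.float64(-0.0255)), (np.float64(0.18200000000000002), np.float64(-0.0218)), (np.float64(0.18800000000000003), np.float64(-0.0186)), (np.float64(0.19400000000000003), np.float64(-0.0172)), (np.float64(0.20000000000000004), np.float64(-0.0121)), (np.float64(0.20600000000000004), np.float64(-0.0135))]
sill/bar f hist [0, 0, 0, 0, 0, 0, 0, 0, 0, 0, 19, 15, 13, 2, 0, 0, 0, 0, 0, 0, 0, 0, 0, 0, 0, 0, 0, 0, 0, 0, 0, 0, 0, 0]
cheeks lat hist [0, 0, 0, 0, 0, 0, 0, 27, 24, 3, 0, 0, 0, 0, 0, 0, 0, 0, 0, 0, 0, 0, 0, 0, 0, 0, 35, 18, 7, 0, 0, 0, 0, 0, 0]
strike front f pct [0.05   0
[... 1025 characters left out ...]
02]
w5
chute f -0.15 -0.13 564 lat [-0.0147  0.013 ] z top [0.1538 0.1716 0.1776]
chute f -0.13 -0.11 2425 lat [-0.0151  0.0135] z top [0.1533 0.1549 0.1729]
chute f -0.11 -0.09 3372 lat [-0.0144  0.0123] z top [0.1534 0.1628 0.1725]
chute f -0.09 -0.07 3551 lat [-0.0145  0.0122] z top [0.153  0.1543 0.1725]
chute f -0.07 -0.05 3978 lat [-0.0146  0.0122] z top [0.1529 0.1543 0.1725]
chute f -0.05 -0.035 869 lat [-0.013   0.0104] z top [0.1528 0.154  0.171 ]
nose max f by z [(np.float64(0.152), np.float64(-0.0447)), (np.float64(0.158), np.float64(-0.0454)), (np.float64(0.164), np.float64(-0.047)), (np.float64(0.17), np.float64(-0.0484)), (np.float64(0.17600000000000002), np.float64(-0.0497))]
```

Alignment is good: the chute is within ±0.5 mm laterally of the cheeks' middle, level, and its stop is about 60 mm short. Advancing 45 mm, then lowering to about 1 mm above the sill.

```bash
python3 -m creep '[{"travel":[-0.0004,0.004,0],"turn":[0,0,0],"hand":0},{"travel":[-0.0012,0.012,0],"turn":[0,0,0],"hand":0},{"travel":[-0.0021,0.021,0],"turn":[0,0,0],"hand":0},{"travel":[-0.003,0.03,0],"turn":[0,0,0],"hand":0},{"travel":[-0.0038,0.038,0],"turn":[0,0,0],"hand":0},{"travel":[-0.0043,0.043,0],"turn":[0,0,0],"hand":0},{"travel":[-0.0045,0.045,0],"turn":[0,0,0],"hand":0},{"travel":[-0.0045,0.045,0],"turn":[0,0,0],"hand":0}]'
python3 -m creep '[{"travel":[0,0,-0.001],"turn":[0,0,0],"hand":0},{"travel":[0,0,-0.003],"turn":[0,0,0],"hand":0},{"travel":[0,0,-0.005],"turn":[0,0,0],"hand":0},{"travel":[0,0,-0.007],"turn":[0,0,0],"hand":0},{"travel":[0,0,-0.008],"turn":[0,0,0],"hand":0},{"travel":[-0.0002,0.002,-0.009],"turn":[0,0,0],"hand":0},{"travel":[-0.0005,0.005,-0.009],"turn":[0,0,0],"hand":0},{"travel":[-0.0008,0.008,-0.009],"turn":[0,0,0],"hand":0}]'
python3 -m creep '[{"travel":[0,0,0],"turn":[0,0,0],"hand":0},{"travel":[0,0,0],"turn":[0,0,0],"hand":0},{"travel":[-0.0001,0.001,0],"turn":[0,0,0],"hand":0},{"travel":[-0.0001,0.001,0],"turn":[0,0,0],"hand":0},{"travel":[-0.0002,0.002,0],"turn":[0,0,0],"hand":0},{"travel":[-0.0002,0.002,0],"turn":[0,0,0],"hand":0},{"travel":[-0.0003,0.003,0],"turn":[0,0,0],"hand":0},{"travel":[-0.0003,0.003,0],"turn":[0,0,0],"hand":0}]'
```

```text
time_s: 9.5
position: [0.5813, 0.0738, 0.1662]
eef_rot: [3.142, 0.0, 1.67]
wrist_force: [-0.5, 1.1, -4.3]
width: 0.154
grasp_force: 50.0
time_s: 10.3
position: [0.5806, 0.0819, 0.1572]
eef_rot: [3.141, -0.0, 1.67]
wrist_force: [0.0, 0.3, -2.8]
width: 0.153
grasp_force: 50.0
time_s: 11.1
position: [0.5802, 0.0847, 0.1572]
eef_rot: [3.142, -0.0, 1.67]
wrist_force: [0.7, -1.3, -2.4]
width: 0.153
grasp_force: 50.0
```

```bash
for i in 1; do python3 -m creep '[{"travel":[0,0.0005,0],"turn":[0,0,0],"hand":0},{"travel":[0,0.001,0],"turn":[0,0,0],"hand":0},{"travel":[-0.0001,0.0015,0],"turn":[0,0,0],"hand":0},{"travel":[-0.0002,0.002,0],"turn":[0,0,0],"hand":0},{"travel":[-0.0002,0.002,0],"turn":[0,0,0],"hand":0},{"travel":[-0.0002,0.002,0],"turn":[0,0,0],"hand":0},{"travel":[-0.0002,0.002,0],"turn":[0,0,0],"hand":0},{"travel":[-0.0002,0.002,0],"turn":[0,0,0],"hand":0}]'; done
```

```text
time_s: 11.9
position: [0.5801, 0.0863, 0.1572]
eef_rot: [3.142, 0.0, 1.67]
wrist_force: [-0.3, -0.5, -3.3]
width: 0.155
grasp_force: 50.0
```

```bash
python3 -m creep '[{"travel":[0,0.0005,0],"turn":[0,0,0],"hand":0},{"travel":[0,0.001,0],"turn":[0,0,0],"hand":0},{"travel":[-0.0001,0.0015,0],"turn":[0,0,0],"hand":0},{"travel":[-0.0002,0.002,0],"turn":[0,0,0],"hand":0},{"travel":[-0.0002,0.002,0],"turn":[0,0,0],"hand":0},{"travel":[-0.0002,0.002,0],"turn":[0,0,0],"hand":0},{"travel":[-0.0002,0.002,0],"turn":[0,0,0],"hand":0},{"travel":[-0.0002,0.002,0],"turn":[0,0,0],"hand":0}]'
```

```text
time_s: 12.7
position: [0.5801, 0.0865, 0.1574]
eef_rot: [3.141, 0.002, 1.668]
wrist_force: [0.8, -5.0, -0.2]
width: 0.15
grasp_force: 50.0
```

```bash
python3 -m creep '[{"travel":[0,0.0005,0],"turn":[0,0,0],"hand":0},{"travel":[0,0.001,0],"turn":[0,0,0],"hand":0},{"travel":[0,0.001,0],"turn":[0,0,0],"hand":0},{"travel":[0,0.001,0],"turn":[0,0,0],"hand":0},{"travel":[0,0.001,0],"turn":[0,0,0],"hand":0},{"travel":[0,0.001,0],"turn":[0,0,0],"hand":0},{"travel":[0,0.001,0],"turn":[0,0,0],"hand":0},{"travel":[0,0.001,0],"turn":[0,0,0],"hand":0}]'
```

```text
time_s: 13.5
position: [0.5801, 0.0865, 0.1575]
eef_rot: [3.141, 0.003, 1.668]
wrist_force: [-0.1, -7.0, 0.6]
width: 0.151
grasp_force: 50.0
```

Contact found at TCP y 0.0865, stiffness about 2.8 N/mm. Next I'll lower the floor on to the sill with a lighter push.

```bash
python3 -m creep '[{"travel":[0.0001,-0.0005,0],"turn":[0,0,0],"hand":0},{"travel":[0.0001,-0.001,-0.0005],"turn":[0,0,0],"hand":0},{"travel":[0.0001,-0.001,-0.001],"turn":[0,0,0],"hand":0},{"travel":[0.0001,-0.001,-0.0015],"turn":[0,0,0],"hand":0},{"travel":[0.0001,-0.001,-0.0015],"turn":[0,0,0],"hand":0},{"travel":[0.0001,-0.001,-0.0015],"turn":[0,0,0],"hand":0},{"travel":[0.0001,-0.001,-0.0015],"turn":[0,0,0],"hand":0},{"travel":[0.0001,-0.001,-0.0015],"turn":[0,0,0],"hand":0}]'
```

```text
time_s: 14.3
position: [0.5804, 0.0861, 0.1562]
eef_rot: [3.141, 0.003, 1.668]
wrist_force: [0.2, -5.8, 1.8]
width: 0.155
grasp_force: 49.9
```

```bash
python3 -m creep '[{"travel":[0,0.0002,0.001],"turn":[-0.010,-0.001,0],"hand":0},{"travel":[-0.0001,0.0005,0.0022],"turn":[-0.022,-0.0022,0],"hand":0},{"travel":[-0.0001,0.0008,0.0035],"turn":[-0.036,-0.0036,0],"hand":0},{"travel":[-0.0001,0.0012,0.005],"turn":[-0.051,-0.0051,0],"hand":0},{"travel":[-0.0002,0.0016,0.0067],"turn":[-0.068,-0.0068,0],"hand":0},{"travel":[-0.0002,0.0019,0.008],"turn":[-0.081,-0.0081,0],"hand":0},{"travel":[-0.0002,0.002,0.0085],"turn":[-0.0869,-0.0087,0],"hand":0},{"travel":[-0.0002,0.002,0.0085],"turn":[-0.0869,-0.0087,0],"hand":0}]'
```

```text
time_s: 15.1
position: [0.5802, 0.0882, 0.1648]
eef_rot: [3.141, 0.091, 1.668]
wrist_force: [0.0, -6.1, 0.8]
width: 0.151
grasp_force: 49.9
```

```bash
python3 -m creep '[{"travel":[0,0.0003,0.001],"turn":[-0.010,-0.001,0],"hand":0},{"travel":[-0.0001,0.0007,0.0022],"turn":[-0.022,-0.0022,0],"hand":0},{"travel":[-0.0001,0.0011,0.0035],"turn":[-0.036,-0.0036,0],"hand":0},{"travel":[-0.0002,0.0016,0.005],"turn":[-0.051,-0.0051,0],"hand":0},{"travel":[-0.0002,0.0022,0.0065],"turn":[-0.068,-0.0068,0],"hand":0},{"travel":[-0.0003,0.0026,0.0077],"turn":[-0.081,-0.0081,0],"hand":0},{"travel":[-0.0003,0.0028,0.0082],"turn":[-0.0869,-0.0087,0],"hand":0},{"travel":[-0.0003,0.0028,0.0082],"turn":[-0.0869,-0.0087,0],"hand":0}]'
```

```text
time_s: 15.9
position: [0.5798, 0.0911, 0.1732]
eef_rot: [3.141, 0.178, 1.668]
wrist_force: [1.1, -6.1, 2.0]
width: 0.154
grasp_force: 50.0
```

```bash
python3 -m creep '[{"travel":[0,0.0004,0.001],"turn":[-0.010,-0.001,0],"hand":0},{"travel":[-0.0001,0.0009,0.0021],"turn":[-0.022,-0.0022,0],"hand":0},{"travel":[-0.0001,0.0014,0.0034],"turn":[-0.036,-0.0036,0],"hand":0},{"travel":[-0.0002,0.002,0.0048],"turn":[-0.051,-0.0051,0],"hand":0},{"travel":[-0.0003,0.0027,0.0063],"turn":[-0.068,-0.0068,0],"hand":0},{"travel":[-0.0003,0.0032,0.0075],"turn":[-0.081,-0.0081,0],"hand":0},{"travel":[-0.0003,0.0035,0.008],"turn":[-0.0869,-0.0087,0],"hand":0},{"travel":[-0.0003,0.0035,0.008],"turn":[-0.0869,-0.0087,0],"hand":0}]'
```

```text
time_s: 16.7
position: [0.5795, 0.0946, 0.1813]
eef_rot: [3.141, 0.265, 1.668]
wrist_force: [0.8, -6.1, 0.6]
width: 0.151
grasp_force: 50.0
```

```bash
python3 -m creep '[{"travel":[0,0.0005,0.001],"turn":[-0.010,-0.001,0],"hand":0},{"travel":[-0.0001,0.001,0.002],"turn":[-0.022,-0.0022,0],"hand":0},{"travel":[-0.0002,0.0017,0.0033],"turn":[-0.036,-0.0036,0],"hand":0},{"travel":[-0.0002,0.0024,0.0046],"turn":[-0.051,-0.0051,0],"hand":0},{"travel":[-0.0003,0.0032,0.006],"turn":[-0.068,-0.0068,0],"hand":0},{"travel":[-0.0004,0.0038,0.0072],"turn":[-0.081,-0.0081,0],"hand":0},{"travel":[-0.0004,0.0041,0.0077],"turn":[-0.0869,-0.0087,0],"hand":0},{"travel":[-0.0004,0.0041,0.0077],"turn":[-0.0869,-0.0087,0],"hand":0}]'
```

```text
time_s: 17.5
position: [0.5791, 0.0989, 0.1892]
eef_rot: [3.141, 0.352, 1.668]
wrist_force: [0.8, -6.5, 1.9]
width: 0.153
grasp_force: 50.0
```

```bash
python3 -m creep '[{"travel":[0,0.0005,0.001],"turn":[-0.010,-0.001,0],"hand":0},{"travel":[-0.0001,0.0012,0.0019],"turn":[-0.022,-0.0022,0],"hand":0},{"travel":[-0.0002,0.002,0.0031],"turn":[-0.036,-0.0036,0],"hand":0},{"travel":[-0.0003,0.0028,0.0043],"turn":[-0.051,-0.0051,0],"hand":0},{"travel":[-0.0004,0.0037,0.0057],"turn":[-0.068,-0.0068,0],"hand":0},{"travel":[-0.0005,0.0045,0.0067],"turn":[-0.081,-0.0081,0],"hand":0},{"travel":[-0.0005,0.0048,0.0072],"turn":[-0.0869,-0.0087,0],"hand":0},{"travel":[-0.0005,0.0048,0.0072],"turn":[-0.0869,-0.0087,0],"hand":0}]'
```

```text
time_s: 18.3
position: [0.5786, 0.1038, 0.1965]
eef_rot: [3.141, 0.44, 1.668]
wrist_force: [-0.4, -6.0, 2.4]
width: 0.149
grasp_force: 50.0
```

```bash
python3 -m creep '[{"travel":[0,0.0004,0.0006],"turn":[-0.007,-0.0007,0],"hand":0},{"travel":[-0.0001,0.0009,0.0012],"turn":[-0.015,-0.0015,0],"hand":0},{"travel":[-0.0001,0.0015,0.002],"turn":[-0.025,-0.0025,0],"hand":0},{"travel":[-0.0002,0.0021,0.0028],"turn":[-0.035,-0.0035,0],"hand":0},{"travel":[-0.0003,0.0027,0.0036],"turn":[-0.044,-0.0044,0],"hand":0},{"travel":[-0.0003,0.003,0.004],"turn":[-0.049,-0.0049,0],"hand":0},{"travel":[-0.0003,0.0032,0.0042],"turn":[-0.052,-0.0052,0],"hand":0},{"travel":[-0.0003,0.0032,0.0042],"turn":[-0.052,-0.0052,0],"hand":0}]'
```

```text
time_s: 19.1
position: [0.5782, 0.107, 0.2008]
eef_rot: [3.141, 0.492, 1.668]
wrist_force: [-0.4, -6.3, 3.1]
width: 0.154
grasp_force: 50.0
```

```bash
python3 -m creep '[{"travel":[0,0.0004,0.0005],"turn":[-0.006,-0.0006,0],"hand":0},{"travel":[-0.0001,0.0008,0.001],"turn":[-0.012,-0.0012,0],"hand":0},{"travel":[-0.0001,0.0013,0.0016],"turn":[-0.02,-0.002,0],"hand":0},{"travel":[-0.0002,0.0018,0.0022],"turn":[-0.028,-0.0028,0],"hand":0},{"travel":[-0.0002,0.0021,0.0026],"turn":[-0.033,-0.0033,0],"hand":0},{"travel":[-0.0002,0.0022,0.0027],"turn":[-0.035,-0.0035,0],"hand":0},{"travel":[-0.0002,0.0022,0.0027],"turn":[-0.035,-0.0035,0],"hand":0},{"travel":[-0.0002,0.0022,0.0027],"turn":[-0.035,-0.0035,0],"hand":0}]'
python3 - <<'E'
from rig import bot
from h import *
w=bot.snapshot("wrist");s=bot.snapshot("side");t=bot.snapshot("top")
z=lambda im,h:cv2.resize(im,(400,h),interpolation=cv2.INTER_CUBIC)
cv2.imwrite("pics/p6.png",np.hstack([z(w["color"][0:420,140:420],600),np.vstack([z(s["color"][120:270,190:390],300),z(t["color"][150:255,150:290],300)])])[:,:,::-1])
o=bot.get_obs();print({k:np.round(o[k],4).tolist() for k in("position","eef_rot","wrist_force","moment","width")})
E
```

```text
time_s: 19.9
position: [0.578, 0.1093, 0.2035]
eef_rot: [3.141, 0.527, 1.668]
wrist_force: [0.3, -5.3, 3.1]
width: 0.152
grasp_force: 50.0
{'position': [0.578, 0.1093, 0.2035], 'eef_rot': [3.1405, 0.5266, 1.6678], 'wrist_force': [1.3717, -5.6071, 3.3521], 'moment': [-0.8711, 0.0333, -0.0194], 'width': 0.1525}
```

View pics/p6.png

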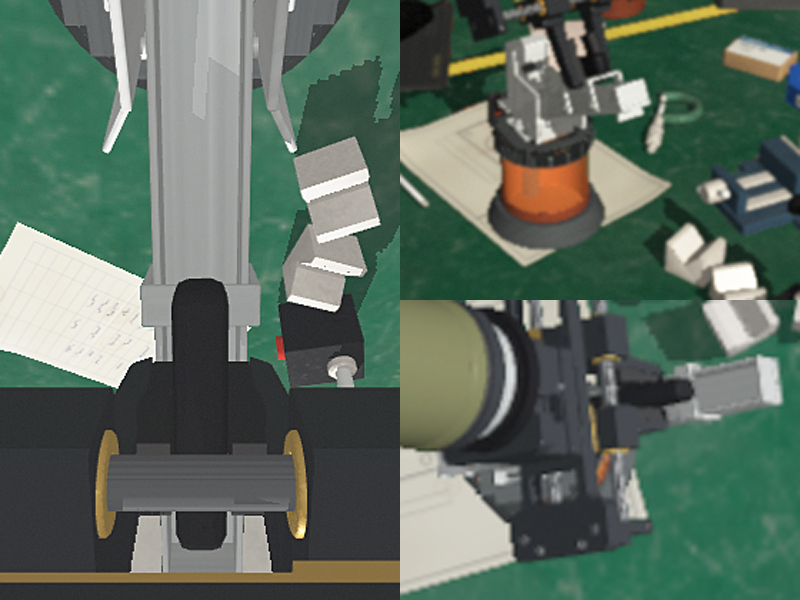

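At 30° nose-down the wrist view shows no nut left in the visible channel (columns 150-250), so they have slid forward. I'll tip another degree, hold to let the last ones clear, then check at the nose.

```bash
python3 -m creep '[{"travel":[0,0.0003,0.0003],"turn":[-0.004,-0.0004,0],"hand":0},{"travel":[-0.0001,0.0006,0.0006],"turn":[-0.008,-0.0008,0],"hand":0},{"travel":[-0.0001,0.001,0.001],"turn":[-0.012,-0.0012,0],"hand":0},{"travel":[-0.0001,0.0012,0.0013],"turn":[-0.016,-0.0016,0],"hand":0},{"travel":[-0.0001,0.0012,0.0013],"turn":[-0.016,-0.0016,0],"hand":0},{"travel":[-0.0001,0.0012,0.0013],"turn":[-0.016,-0.0016,0],"hand":0},{"travel":[-0.0001,0.0012,0.0013],"turn":[-0.016,-0.0016,0],"hand":0},{"travel":[-0.0001,0.0012,0.0013],"turn":[-0.016,-0.0016,0],"hand":0}]'
python3 - <<'E'
from rig import bot
from h import *
w=bot.snapshot("wrist");s=bot.snapshot("side")
z=lambda im,W,h:cv2.resize(im,(W,h),interpolation=cv2.INTER_CUBIC)
cv2.imwrite("pics/p7.png",np.hstack([z(w["color"][0:130,190:350],400,325),z(s["color"][125:250,215:345],330,325)])[:,:,::-1])
E
```

```text
time_s: 20.85
position: [0.5779, 0.1105, 0.2048]
eef_rot: [3.141, 0.543, 1.668]
wrist_force: [-0.1, -5.2, 3.2]
width: 0.153
grasp_force: 50.0
```

View pics/p7.png

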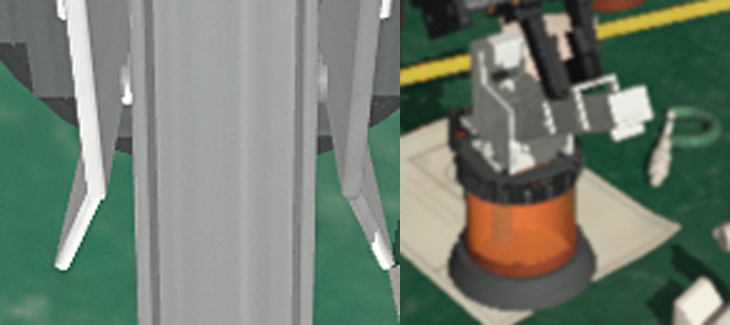

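The visible channel is clean past the sill, which sits at about row 200 of the left crop. The jar still looks intact. Next I'll check numerically how far the view reaches along the chute.

Run:
```python
from rig import bot
from h import *
from scipy.spatial.transform import Rotation as R
w=bot.snapshot("wrist");o=bot.get_obs();T=R.from_euler("xyz",o["eef_rot"]).as_matrix()
W=cloud(w);L=(W-o["position"])@T   # tool coords; x fwd, z down
x=L[...,0]*1000-23;z=24.2-L[...,2]*1000;y=L[...,1]*1000
for a in range(-10,116,6):
    m=(np.abs(y)<7)&(x>a)&(x<a+6)&(z>0)&(z<60)
    if m.sum()>5: print(a,m.sum(),np.percentile(z[m],[2,50,98]).round(1))
print(o["wrist_force"])
```

```text
-10 377 [56.4 59.3 60. ]
-4 410 [56.5 59.3 60. ]
2 646 [10.5 58.7 60. ]
8 1189 [10.5 52.6 59.9]
14 388 [10.2 11.6 12.8]
20 420 [10.2 11.5 12.8]
26 414 [10.3 11.5 12.7]
32 447 [10.3 11.5 12.9]
38 442 [10.2 11.5 12.7]
44 471 [10.1 11.5 12.8]
50 455 [10.2 11.5 12.7]
56 490 [10.1 11.5 12.8]
62 521 [10.1 11.4 12.8]
68 526 [10.1 11.4 12.9]
74 540 [10.1 11.3 12.8]
80 548 [10.  11.4 12.7]
86 25 [10.  10.9 11.5]
[-0.88382253 -6.22049789  3.5995861 ]
```

The channel is empty to x≈87 mm; a nut left at the gate would show from x≈80. All four are through, so I'm tipping back.

```bash
python3 -m creep '[{"travel":[0.0001,-0.0012,-0.0008],"turn":[0.010,0.001,0],"hand":0},{"travel":[0.0002,-0.0022,-0.002],"turn":[0.025,0.0025,0],"hand":0},{"travel":[0.0003,-0.0034,-0.0034],"turn":[0.043,0.0043,0],"hand":0},{"travel":[0.0005,-0.0046,-0.0048],"turn":[0.061,0.0061,0],"hand":0},{"travel":[0.0006,-0.0058,-0.0062],"turn":[0.079,0.0079,0],"hand":0},{"travel":[0.0007,-0.0068,-0.0073],"turn":[0.093,0.0093,0],"hand":0},{"travel":[0.0007,-0.0074,-0.008],"turn":[0.102,0.0102,0],"hand":0},{"travel":[0.0007,-0.0075,-0.0082],"turn":[0.104,0.0104,0],"hand":0}]'
python3 -m creep '[{"travel":[0.0001,-0.0010,-0.0014],"turn":[0.017,0.0017,0],"hand":0},{"travel":[0.0002,-0.0022,-0.0034],"turn":[0.040,0.004,0],"hand":0},{"travel":[0.0003,-0.0036,-0.0057],"turn":[0.067,0.0067,0],"hand":0},{"travel":[0.0005,-0.0050,-0.0081],"turn":[0.094,0.0094,0],"hand":0},{"travel":[0.0006,-0.0064,-0.0105],"turn":[0.122,0.0122,0],"hand":0},{"travel":[0.0008,-0.0077,-0.0128],"turn":[0.149,0.0149,0],"hand":0},{"travel":[0.0009,-0.0086,-0.0144],"turn":[0.168,0.0168,0],"hand":0},{"travel":[0.0009,-0.0089,-0.0149],"turn":[0.174,0.0174,0],"hand":0}]'
```

```text
time_s: 21.8
position: [0.5786, 0.1034, 0.1961]
eef_rot: [3.14, 0.437, 1.668]
wrist_force: [0.3, -5.9, 4.3]
width: 0.15
grasp_force: 50.0
time_s: 22.6
position: [0.5796, 0.0943, 0.1808]
eef_rot: [3.141, 0.261, 1.668]
wrist_force: [1.2, -6.5, 3.3]
width: 0.154
grasp_force: 50.0
```

```bash
python3 -m creep '[{"travel":[0.0001,-0.0008,-0.0014],"turn":[0.017,0.0017,0],"hand":0},{"travel":[0.0002,-0.0016,-0.0036],"turn":[0.040,0.004,0],"hand":0},{"travel":[0.0003,-0.0026,-0.0061],"turn":[0.067,0.0067,0],"hand":0},{"travel":[0.0004,-0.0036,-0.0087],"turn":[0.094,0.0094,0],"hand":0},{"travel":[0.0005,-0.0046,-0.0113],"turn":[0.122,0.0122,0],"hand":0},{"travel":[0.0006,-0.0055,-0.0138],"turn":[0.149,0.0149,0],"hand":0},{"travel":[0.0006,-0.0061,-0.0156],"turn":[0.168,0.0168,0],"hand":0},{"travel":[0.0006,-0.0063,-0.0162],"turn":[0.174,0.0174,0],"hand":0}]'
python3 -m creep '[{"travel":[0.0000,-0.0003,-0.0010],"turn":[0.010,0.001,0],"hand":0},{"travel":[0.0001,-0.0006,-0.0024],"turn":[0.025,0.0025,0],"hand":0},{"travel":[0.0001,-0.0009,-0.0040],"turn":[0.041,0.0041,0],"hand":0},{"travel":[0.0001,-0.0013,-0.0056],"turn":[0.057,0.0057,0],"hand":0},{"travel":[0.0002,-0.0017,-0.0070],"turn":[0.071,0.0071,0],"hand":0},{"travel":[0.0002,-0.0019,-0.0080],"turn":[0.082,0.0082,0],"hand":0},{"travel":[0.0002,-0.0020,-0.0085],"turn":[0.087,0.0087,0],"hand":0},{"travel":[0.0002,-0.0020,-0.0085],"turn":[0.087,0.0087,0],"hand":0}]'
```

```text
time_s: 23.4
position: [0.5803, 0.0881, 0.1643]
eef_rot: [3.141, 0.086, 1.668]
wrist_force: [0.4, -6.6, 1.4]
width: 0.15
grasp_force: 50.0
time_s: 24.2
position: [0.5807, 0.0861, 0.1559]
eef_rot: [3.14, -0.0, 1.668]
wrist_force: [0.4, -6.2, 2.4]
width: 0.153
grasp_force: 49.9
```

```bash
python3 -m creep '[{"travel":[0.0001,-0.001,0],"turn":[0,0,0],"hand":0},{"travel":[0.0003,-0.003,0.001],"turn":[0,0,0],"hand":0},{"travel":[0.0006,-0.006,0.004],"turn":[0,0,0],"hand":0},{"travel":[0.001,-0.01,0.009],"turn":[0,0,0],"hand":0},{"travel":[0.0018,-0.018,0.012],"turn":[0,0,0],"hand":0},{"travel":[0.003,-0.03,0.012],"turn":[0,0,0],"hand":0},{"travel":[0.0045,-0.045,0.012],"turn":[0,0,0],"hand":0},{"travel":[0.006,-0.06,0.012],"turn":[0,0,0],"hand":0}]'
python3 -m creep '[{"travel":[0.0005,-0.005,0],"turn":[0,0,0],"hand":0},{"travel":[0.0007,-0.007,0],"turn":[0,0,0],"hand":0},{"travel":[0.0007,-0.007,0],"turn":[0,0,0],"hand":0},{"travel":[0.0007,-0.007,0],"turn":[0,0,0],"hand":0},{"travel":[0.0007,-0.007,0],"turn":[0,0,0],"hand":0},{"travel":[0.0007,-0.007,0],"turn":[0,0,0],"hand":0},{"travel":[0.0007,-0.007,0],"turn":[0,0,0],"hand":0},{"travel":[0.0007,-0.007,0],"turn":[0,0,0],"hand":0}]'
python3 - <<'E'
from rig import bot
from h import *
from scipy.spatial.transform import Rotation as R
w=bot.snapshot("wrist");t=bot.snapshot("top");s=bot.snapshot("side");o=bot.get_obs();T=R.from_euler("xyz",o["eef_rot"]).as_matrix()
print({k:np.round(o[k],4).tolist() for k in("position","eef_rot","wrist_force")})
for n,im in(("w",w),("t",t)):
    L=(cloud(im)-o["position"])@T;x=L[...,0]*1000-23;z=24.2-L[...,2]*1000;y=L[...,1]*1000
    print(n,[(a,int(m.sum()),np.percentile(z[m],[5,50,95]).round(1).tolist()) for a in range(14,116,8) for m in [(np.abs(y)<7)&(x>a)&(x<a+8)&(z>0)&(z<60)] if m.sum()>5])
z=lambda im,W,h:cv2.resize(im,(W,h),interpolation=cv2.INTER_CUBIC)
cv2.imwrite("pics/p8.png",np.hstack([z(t["color"][150:270,150:330],400,300),z(s["color"][125:250,200:360],400,300)])[:,:,::-1])
E
```

```text
time_s: 25.0
position: [0.586, 0.0256, 0.1676]
eef_rot: [-3.141, -0.001, 1.669]
wrist_force: [0.6, 0.1, -2.5]
width: 0.154
grasp_force: 50.0
time_s: 25.8
position: [0.5868, 0.0208, 0.1677]
eef_rot: [3.141, -0.002, 1.67]
wrist_force: [0.6, 0.4, -2.0]
width: 0.149
grasp_force: 50.0
{'position': [0.5868, 0.0206, 0.1677], 'eef_rot': [3.1414, -0.0015, 1.6698], 'wrist_force': [-0.2926, -0.1864, -3.2749]}
w [(14, 519, [11.0, 12.1, 13.2]), (22, 556, [11.0, 12.1, 13.1]), (30, 579, [10.9, 11.9, 13.0]), (38, 594, [11.1, 12.0, 13.1]), (46, 640, [10.9, 11.9, 13.1]), (54, 645, [10.9, 11.9, 13.1]), (62, 672, [10.8, 11.9, 12.9]), (70, 699, [10.8, 11.9, 12.9]), (78, 743, [10.8, 11.9, 13.1]), (86, 45, [10.4, 11.6, 12.5])]
t [(22, 29, [10.2, 12.6, 14.5]), (30, 30, [10.3, 12.2, 14.4]), (38, 31, [10.2, 12.4, 13.9]), (46, 29, [8.9, 11.4, 13.5]), (54, 30, [10.2, 11.6, 13.8]), (62, 28, [9.4, 11.1, 13.8]), (70, 32, [8.7, 11.8, 13.9]), (78, 30, [9.7, 11.4, 14.5]), (86, 32, [9.3, 11.5, 13.9]), (94, 39, [10.0, 12.6, 41.5]), (102, 17, [30.8, 40.3, 43.3]), (110, 13, [56.7, 58.2, 59.3])]
```

The chute is empty and level. Carrying it back to its old place.

```bash
python3 -m creep '[{"travel":[-0.006,-0.01,0],"turn":[0,0,0.01],"hand":0},{"travel":[-0.018,-0.028,0],"turn":[0,0,0.02],"hand":0},{"travel":[-0.032,-0.050,0],"turn":[0,0,0.035],"hand":0},{"travel":[-0.046,-0.072,0],"turn":[0,0,0.05],"hand":0},{"travel":[-0.06,-0.093,0],"turn":[0,0,0.065],"hand":0},{"travel":[-0.073,-0.112,0],"turn":[0,0,0.08],"hand":0},{"travel":[-0.081,-0.124,0],"turn":[0,0,0.09],"hand":0},{"travel":[-0.085,-0.130,0],"turn":[0,0,0.094],"hand":0}]'
python3 -m creep '[{"travel":[0,0,-0.008],"turn":[0,0,0],"hand":0},{"travel":[0,0,-0.026],"turn":[0,0,0],"hand":0},{"travel":[0,0,-0.048],"turn":[0,0,0],"hand":0},{"travel":[0,0,-0.07],"turn":[0,0,0],"hand":0},{"travel":[0,0,-0.092],"turn":[0,0,0],"hand":0},{"travel":[0,0,-0.114],"turn":[0,0,0],"hand":0},{"travel":[0,0,-0.13],"turn":[0,0,0],"hand":0},{"travel":[0,0,-0.136],"turn":[0,0,0],"hand":0}]'
python3 -m creep '[{"travel":[0,0,0],"turn":[0,0,0],"hand":0},{"travel":[0,0,-0.001],"turn":[0,0,0],"hand":0},{"travel":[0,0,-0.002],"turn":[0,0,0],"hand":0},{"travel":[0,0,-0.003],"turn":[0,0,0],"hand":0},{"travel":[0,0,-0.004],"turn":[0,0,0],"hand":0},{"travel":[0,0,-0.005],"turn":[0,0,0],"hand":0},{"travel":[0,0,-0.006],"turn":[0,0,0],"hand":0},{"travel":[0,0,-0.006],"turn":[0,0,0],"hand":0}]'
```

```text
time_s: 26.75
position: [0.5007, -0.1113, 0.1679]
eef_rot: [-3.141, -0.001, 1.762]
wrist_force: [-0.2, -0.3, -2.6]
width: 0.153
grasp_force: 50.0
time_s: 27.55
position: [0.5018, -0.1077, 0.0296]
eef_rot: [-3.14, -0.003, 1.766]
wrist_force: [0.1, 0.8, -1.9]
width: 0.155
grasp_force: 50.0
time_s: 28.35
position: [0.5017, -0.1094, 0.0256]
eef_rot: [-3.142, -0.002, 1.764]
wrist_force: [-0.4, 0.2, -1.5]
width: 0.156
grasp_force: 50.0
```

```bash
python3 -m creep '[{"travel":[0,0,-0.0005],"turn":[0,0,0],"hand":0},{"travel":[0,0,-0.001],"turn":[0,0,0],"hand":0},{"travel":[0,0,-0.0015],"turn":[0,0,0],"hand":0},{"travel":[0,0,-0.0018],"turn":[0,0,0],"hand":0},{"travel":[0,0,-0.0018],"turn":[0,0,0],"hand":0},{"travel":[0,0,-0.0018],"turn":[0,0,0],"hand":0},{"travel":[0,0,-0.0018],"turn":[0,0,0],"hand":0},{"travel":[0,0,-0.0018],"turn":[0,0,0],"hand":0}]'
```

```text
time_s: 29.15
position: [0.5019, -0.1095, 0.0243]
eef_rot: [3.141, -0.001, 1.764]
wrist_force: [0.4, 1.2, 5.3]
width: 0.155
grasp_force: 50.0
```

It's standing on the bench. Releasing and retreating straight up.

```bash
python3 -m creep '[{"travel":[0,0,0.0008],"turn":[0,0,0],"hand":0},{"travel":[0,0,0.0008],"turn":[0,0,0],"hand":0},{"travel":[0,0,0.0008],"turn":[0,0,0],"hand":0.2},{"travel":[0,0,0.0008],"turn":[0,0,0],"hand":0.3},{"travel":[0,0,0.0008],"turn":[0,0,0],"hand":0.4},{"travel":[0,0,0.0008],"turn":[0,0,0],"hand":0.5},{"travel":[0,0,0.0008],"turn":[0,0,0],"hand":0.5},{"travel":[0,0,0.0008],"turn":[0,0,0],"hand":0.5}]'
python3 -m creep '[{"travel":[0,0,0.003],"turn":[0,0,0],"hand":0.5},{"travel":[0,0,0.01],"turn":[0,0,0],"hand":0.5},{"travel":[0,0,0.025],"turn":[0,0,0],"hand":0.5},{"travel":[0,0,0.05],"turn":[0,0,0],"hand":0.5},{"travel":[0,0,0.08],"turn":[0,0,0],"hand":0.5},{"travel":[0,0,0.11],"turn":[0,0,0],"hand":0.5},{"travel":[0,0,0.14],"turn":[0,0,0],"hand":0.5},{"travel":[0,0,0.16],"turn":[0,0,0],"hand":0.5}]'
python3 -m creep '[{"travel":[-0.02,0.0,0.01],"turn":[0,0,0],"hand":0.5},{"travel":[-0.02,0.0,0.02],"turn":[0,0,0],"hand":0.5},{"travel":[-0.02,0.0,0.02],"turn":[0,0,0],"hand":0.5},{"travel":[-0.02,0.0,0.02],"turn":[0,0,0],"hand":0.5},{"travel":[-0.02,0.0,0.02],"turn":[0,0,0],"hand":0.5},{"travel":[-0.02,0.0,0.02],"turn":[0,0,0],"hand":0.5},{"travel":[-0.02,0.0,0.02],"turn":[0,0,0],"hand":0.5},{"travel":[-0.02,0.0,0.02],"turn":[0,0,0],"hand":0.5}]'
python3 - <<'E'
from rig import bot
from h import *
w=bot.snapshot("wrist");s=bot.snapshot("side")
z=lambda im,W,h:cv2.resize(im,(W,h),interpolation=cv2.INTER_CUBIC)
cv2.imwrite("pics/p9.png",np.vstack([np.hstack([z(w["color"],400,300),z(s["color"][120:400,150:510],400,300)]),np.hstack([cv2.imread("pics/p8.png")[:,:400,::-1],z(s["color"][130:250,215:345],400,300)])])[:,:,::-1])
W=cloud(w);m=(np.abs(W[...,0]-.5)<.045)&(np.abs(W[...,1]+.08)<.12)&(W[...,2]>.057)&(W[...,2]<.067)&(w["color"].max(2)<90)
print(cv2.minAreaRect(W[m][:,:2].astype(np.float32)*1000),np.percentile(W[m][:,2],[2,50,98]))
E
```

```text
time_s: 29.95
position: [0.5018, -0.1094, 0.0247]
eef_rot: [3.141, -0.002, 1.764]
wrist_force: [-0.2, 0.6, 0.0]
width: 0.499
grasp_force: 0.0
time_s: 30.75
position: [0.5022, -0.1096, 0.1873]
eef_rot: [3.139, -0.001, 1.764]
wrist_force: [0.7, 0.4, -1.0]
width: 0.498
grasp_force: 0.0
time_s: 31.55
position: [0.4817, -0.1094, 0.2044]
eef_rot: [-3.141, -0.002, 1.764]
wrist_force: [0.0, 0.1, 0.1]
width: 0.498
grasp_force: 0.0
((488.85882568359375, -57.75885009765625), (21.06648826599121, 179.55030822753906), 10.191092491149902) [0.05738254 0.06044488 0.06207213]
```

View pics/p9.png

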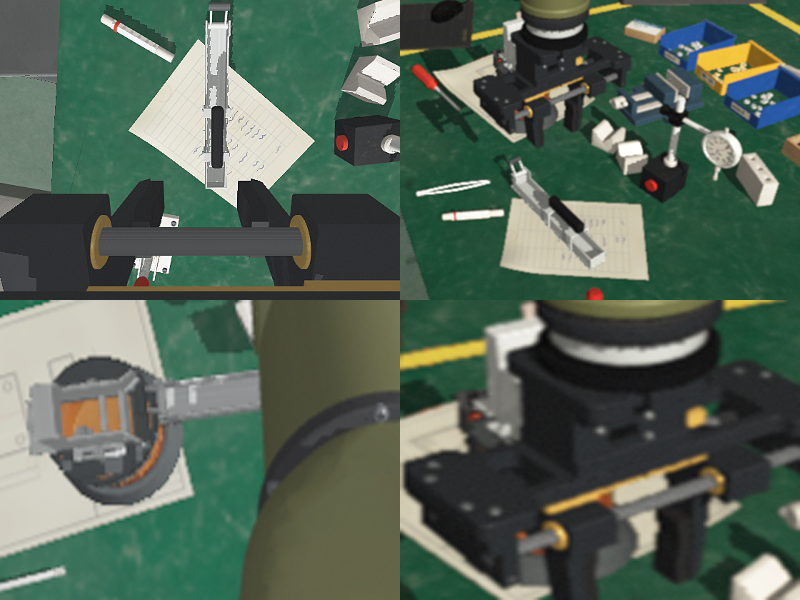

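The empty chute stands level on the paper (wrist view (215,110), side view (555,210)). The V-blocks, plug gauge and dial stand haven't moved, and the gripper is clear, so I'm handing in.

```bash
python3 -c "
from rig import bot
print(bot.job_done())"
```

```text
the job is handed in; nothing more can be done
None
```

The job is handed in: the chute was tipped at the sill to about 31° with about 6 N of push, came back empty, and now stands level on the bench, released. The nuts were not seen inside the jar, and no bystander appeared to have moved.

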